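# Slide the bottle rack home under the display shelf

## Robot

A 6-joint arm with a two-finger parallel gripper is mounted at the origin on the work surface. World frame = base frame: x ahead of the robot, y to its left, z up, the work surface at z = 0. Lengths are in mm, angles in degrees, forces in N, time in s.
With the tool pointing down it reaches from about 375 to 825 mm from the base axis. Payload 5.5 kg.
Tool frame: the origin (TCP) lies on the centre line of the jaws, within the pads' length; the fingertips stand 11 mm ahead of it and the grasp point (between the pads) lies 8 mm behind it; z points along the fingers, y is the line along which they close (so a half turn about z gives the same grasp; the last joint's range is limited). The gripper opens to 85 mm and grips with 20 to 120 N. Pads are 22 mm wide; open, the fingers measure 114 mm over their backs; the gripper's body (76 mm by 85 mm) begins 54 mm behind the grasp point. The pads swing forward as they close: fully open they stand 13 mm farther back than shut.
Start: joints at [-76.261, 17.962, -2.699, 69.339, 0, 90], TCP at [142.502, -582.828, 242.299] pointing down, gripper open.
Joint ranges: [-152.73, 152.73], [-39.44, 99.34], [-58.76, 71.6], [-118.89, 123.64], [-81.53, 83.1], [-180, 180]. Speed limits (degrees/s): [136.94, 136.94, 172.46, 180, 180, 180].

## Interface

Orientations are given as [roll, pitch, yaw] about the fixed x, y, z axes, in that order (R = Rz(yaw) Ry(pitch) Rx(roll)).
In Python, from cell import read_state, grab_frame, sign_off, masks_of, landmark_of gives the robot as it stands.
- The arm moves only by the shell command python3 -m creep 'ROWS' [OPENING]. ROWS is JSON, a list of rows, each a list of 2 entries, a list of its own where there are three numbers: the shift along the world's x, y, z in mm, then the turn, a rotation vector about the world's x, y, z in degrees. In form: [[[tx, ty, tz], [ax, ay, az]], ...]. A call has 1 to 8 rows; each row is the pose to reach, as a shift and turn from the pose commanded when the call began; what a row does not reach only later rows make up. A row lasts 1/10 s, in which the tool goes at most 50 mm and 8.59 degrees, less where a joint would pass 70% of its speed; a pose out of reach is approached as far as the arm can. A call with a gripper value outside its range is refused whole. OPENING is the finger opening in mm, from 0 to 85.4, set as the call begins (- or left out, the last holds). The fingers move at their own pace and stop on an object; the grip force is fixed at half the most. Time passes only in rows, so rows that repeat a pose let the fingers close. It gives the time, the measured TCP pose, the force, the opening and the grip force at its end, in the units of the state.
- read_state(): the state, without advancing time (a new reading comes with each control period).
- grab_frame(name): name is "scene" or "side" or "wrist"; returns a dict with "img" (420x560x3 uint8, red, green, blue), "z_map" (420x560 float32, mm along the optical axis (not along the pixel's ray), 0 where there is no reading), "fx", "fy", "cx", "cy" (pixels), "cam_to_world" (4x4, takes a point from camera to world coordinates). Camera axes: x right, y down, z forward; pixel columns grow to the right and rows downward; lengths in mm; the calibration is good to about 2 mm. A picture is of the moment at which its call begins.
- sign_off(): hands the job in; it is judged then, once.
Trained networks look in a picture, given as the dict that the camera call returned (one of the last four; its "shot" number tells which), for a name from the list of things; names that differ only in an ending like _2 or _b are one class to them, and where a whole thing is asked for, a point or a joint stands for the part that bears it (a point fixed in the world has none). Each returns a list of dicts, best first, with "score" (0 to 1); they miss things now and then, are a little off and sometimes report something else, mostly with a low value. They report only what shows in the picture. A call takes as long as a camera call. They do not tell look-alikes from the thing itself.
- masks_of(picture, query): "pixels" (420x560 bool, what is visible of it) and "centre" ([row, column] in pixels, amid what is visible of it).
- landmark_of(picture, query): "centre" ([row, column] in pixels: a listed point, or the origin of a listed thing).
The state is a dict: "t": time; "qpos": joint angles; "joint_velocities": joint speeds; "joint_torque": joint torques, N m; "eef_pos": TCP position; "eef_rot": TCP orientation; "contact_force": force on the tool from outside, world axes, zero at the start; "moment": the same for the moment, N m; "grip_width": finger opening in mm; "finger_force": force on a finger pad.
Only numpy, scipy, OpenCV 4.12 (cv2) and the standard library are available. Lean on these libraries where they do the work, as an engineer would, in place of code of your own. Each camera call takes 0.05 s, during which the arm holds its last target. There are 200 camera calls.

## Task

Slide the loose wooden bottle rack with its three dropper bottles nose first into the bay under the clear display shelf, past the spring catch, and gently on until it is fully home against the back stop, pressing its bumper in flush. Keep the bottles standing in the rack, do not bang the rack or the gripper against the stand, leave the other things on the table alone, and let go.

Things in the scene. Friction and masses are not known exactly. Their poses are not given: they have to be found in the camera images.
- rack: Loose light-wood bottle rack, 142 x 46 x 30 mm, about 0.22 kg plus bottles. Origin: centre of its underside; z up; +x to its nose. From x = -27 to 71 mm a block 46 mm wide holding three bottles in a row; from -71 to -27 mm a bare tongue 34 mm wide, the grip; square shoulders between. Starts flat on the table right of the stand, nose roughly towards it.
- rack_nose (a point): Centre of the rack's nose face (the end with the bottles), 15 mm above its underside.
- rack_tail (a point): Centre of the end face of the rack's tongue, 15 mm above its underside. The last bottle's side is 50 mm from it: lean the gripper back, away from the bottles (some 35 degrees), to grip the tongue. The rack may be dragged on the table by it.
- stand: Fixed display stand: clear shelf 220 wide (y), 200 deep (x), underside 115 mm, top 123 mm above the table, on clear side panels; amber bottles on its top at the sides. Origin: on the table, middle of the shelf's front edge; +x points level into the bay, roughly to the robot's left. The open-fronted bay lies under the shelf's middle, between two wooden guides.
- bay_mouth (a point): Middle of the bay's mouth at the shelf's front edge, 15 mm above the table. The guides are 30 mm high, with flared lead-ins from 0 (67 mm apart) to 30 mm inside the mouth, then 51 mm apart; fingers do not fit beside the rack there. When home, the tongue's end is 8 to 22 mm inside the mouth: push its end face with a tool leaning back out from under the shelf.
- catch_tip (a point): Tip of the spring catch: a steel disc of 20 mm radius, 7 to 23 mm above the table, in the stand's +y guide (the one nearer the robot), 40 mm inside the mouth, standing 8 mm into the bay. It yields sideways: a rack goes past it with a push of about 3 to 10 N, and it springs in behind the rack's shoulder when the rack is home.
- bumper (a joint): Soft sprung rubber bumper, 26 x 14 mm, in the face of the wooden back stop, 15 mm above the table: 0 = standing 6 mm out (free), 0.006 = pushed in flush, which takes under 0.5 N; it stays in only while the rack stands against it. The stop is clamped at another depth each time: its face lies 150 to 164 mm inside the mouth, so feel for it. Home is where the nose meets the wood.
- bottle_a: Dropper bottle of clear glass with white cap and bulb, 24 mm diameter, 80 mm tall, 40 g, standing loose in a 18 mm deep hole of the rack, its top 92 mm above the table. Origin: centre of its underside, z up its axis. The one nearest the nose (53 mm ahead of the rack's origin).
- bottle_b: Dropper bottle of clear glass with white cap and bulb, 24 mm diameter, 80 mm tall, 40 g, standing loose in a 18 mm deep hole of the rack, its top 92 mm above the table. Origin: centre of its underside, z up its axis. The middle one (22 mm ahead of the rack's origin).
- bottle_c: Dropper bottle of clear glass with white cap and bulb, 24 mm diameter, 80 mm tall, 40 g, standing loose in a 18 mm deep hole of the rack, its top 92 mm above the table. Origin: centre of its underside, z up its axis. The one next to the tongue (9 mm behind the rack's origin).
- jar: Bystander: glass jar of coffee beans with steel lid, 70 mm diameter, 74 mm tall, beside the rack. Origin: centre of its underside.
- flask_l: Bystander: loose dropper bottle beyond the stand's closed end, 30 mm diameter, 100 mm tall. Origin: centre of its underside.
- flask_r: Bystander: loose dropper bottle far from the robot, before the stand's mouth, 30 mm diameter, 100 mm tall. Origin: centre of its underside.
- cup: Bystander: white cup beyond the stand's closed end, 72 mm diameter, 75 mm tall. Origin: centre of its underside.
- cube_flacon: Bystander: square glass flacon near the robot, before the stand's mouth, 36 mm square, 70 mm tall. Origin: centre of its underside.
Not all that is in view belongs to the job. What is shaped like the bottle_b but yellow is not meant. What is shaped like the bottle_a but yellow is not meant.

How it is judged (in metres and radians):
At the end, for the whole second after the job is handed in: The rack lies flat in the bay, nose home against the back stop (its bumper pushed in flush within 1.5 mm), centred within 6 mm and aligned within 4 degrees, at rest, with all three bottles upright (within 11 degrees) in their holes (x of rack_nose in the frame of stand between 0.147 and 0.168 m and y of rack_nose in the frame of stand between -0.006 and 0.006 m and angle between the x axis of rack and the x axis of stand, either way round below 0.07 rad and height (world z) of rack below 0.004 m and angle between rack's own z axis and vertical below 0.06 rad and value of joint bumper above 0.0045 m and linear speed of rack below 0.01 m/s and angle between each of bottle_a, bottle_b, bottle_c's own z axis and vertical below 0.2 rad and horizontal distance between each of bottle_a, bottle_b, bottle_c and rack below 0.062 m and z of each of bottle_a, bottle_b, bottle_c in the frame of rack below 0.018 m); the robot touches nothing.
It fails at once if a bottle tips over 30 degrees or leaves the rack (angle between any of bottle_a, bottle_b, bottle_c's own z axis and vertical above 0.52 rad or horizontal distance between any of bottle_a, bottle_b, bottle_c and rack above 0.075 m).
It fails at once if the rack is forced against the stand with more than 30 N (contact force between rack and stand above 30 N).
It fails at once if the robot bangs the stand with more than 25 N (contact force between any of the arm, the fingers and stand above 25 N).
It fails at once if another thing on the table is moved more than 20 mm or tipped (distance of any of jar, flask_l, flask_r, cup, cube_flacon from where it was at the start of the episode above 0.02 m or angle between any of jar, flask_l, flask_r, cup, cube_flacon's own z axis and vertical above 0.4 rad).
It also fails if it takes over 40 s, if anything falls off the work surface, if the arm or the gripper's body presses on something with over 40 N, if the wrist force passes 120 N, or if a joint passes its speed limit or range.

## Working session

There is one attempt and no reset: what is moved stays moved. The work goes in short steps, Python scripts to look and compute and a shell command to move; the robot and the scene stay as the last step left them, time stands still between calls to the robot, and variables do not carry over. Pictures are saved under pics/ and viewed, at most 10 in all, crops included, and the job is handed in when it is done.

```bash
ls; mkdir -p pics
cat > h.py <<'E'
import numpy as np, cv2
from cell import *
def px2w(f,r,c,z=None,plane=None):
    T=np.array(f["cam_to_world"]); d=np.array([(c-f["cx"])/f["fx"],(r-f["cy"])/f["fy"],1.0])
    if plane is not None:
        w=T[:3,:3]@d; s=(plane-T[2,3])/w[2]; return T[:3,3]+s*w
    return T[:3,:3]@(d*z)+T[:3,3]
def cloud(f):
    r,c=np.mgrid[:420,:560]; z=f["z_map"]; d=np.stack([(c-f["cx"])/f["fx"]*z,(r-f["cy"])/f["fy"]*z,z],-1)
    T=np.array(f["cam_to_world"]); return d@T[:3,:3].T+T[:3,3]
def save(n,img): cv2.imwrite("pics/"+n,cv2.cvtColor(img,cv2.COLOR_RGB2BGR))
def tri(obs):
    A=np.zeros((3,3));b=np.zeros(3)
    for f,(r,c) in obs:
        T=np.array(f["cam_to_world"]);d=T[:3,:3]@np.array([(c-f["cx"])/f["fx"],(r-f["cy"])/f["fy"],1.0]);d/=np.linalg.norm(d)
        P=np.eye(3)-np.outer(d,d);A+=P;b+=P@T[:3,3]
    return np.linalg.solve(A,b)
E
python3 - <<'E'
from h import *
np.set_printoptions(precision=1,suppress=True)
F={n:grab_frame(n) for n in("scene","side","wrist")}
save("a.png",np.vstack([np.hstack([cv2.resize(F["scene"]["img"],(400,300)),cv2.resize(F["side"]["img"],(400,300))]),np.hstack([cv2.resize(F["wrist"]["img"],(400,300)),np.zeros((300,400,3),np.uint8)])]))
for q in["rack_nose","rack_tail","rack","bay_mouth","catch_tip","stand","jar","flask_r","cube_flacon","bottle_a"]:
    for n in F:
        L=landmark_of(F[n],q)
        print(q,n,[(round(l["score"],2),np.array(l["centre"]),px2w(F[n],*l["centre"],plane=15 if "_" in q and q[0] in"rbc" and q[:2]!="bo" and q[:2]!="cu" else 0)) for l in L[:3]])
for n in F: print(n,F[n]["cam_to_world"][:3,3] if hasattr(F[n]["cam_to_world"],'shape') else F[n]["cam_to_world"])
print(read_state())
E
```

```text
pics
rack_nose scene [(0.72, array([243.2, 206.8]), array([ 575.7, -122.2,   15. ])), (0.2, array([246.7, 195.7]), array([ 576.3, -144. ,   15. ]))]
rack_nose side [(0.79, array([164.8, 274.5]), array([ 580.8, -126.7,   15. ]))]
rack_nose wrist []
rack_tail scene [(0.65, array([269. , 131.7]), array([ 584. , -265.2,   15. ]))]
rack_tail side [(0.93, array([135.1, 286.8]), array([ 598.4, -266.8,   15. ])), (0.16, array([164.4, 334. ]), array([ 431.9, -188.7,   15. ]))]
rack_tail wrist []
rack scene [(0.59, array([260.5, 169.2]), array([ 578.7, -198.1,    0. ])), (0.58, array([289.6, 237. ]), array([683.6, -95.9,   0. ]))]
rack side [(0.75, array([152.1, 280.7]), array([ 592.5, -203.2,   -0. ]))]
rack wrist []
bay_mouth scene [(0.8, array([197.6, 313.3]), array([539.5, 116.6,  15. ]))]
bay_mouth side []
bay_mouth wrist []
catch_tip scene [(0.59, array([186.3, 325.2]), array([518.5, 153.8,  15. ])), (0.37, array([207.4, 146.1]), array([ 443.1, -216.7,   15. ]))]
catch_tip side []
catch_tip wrist []
stand scene [(0.73, array([201.7, 307.9]), array([534.1, 107.5,   0. ]))]
stand side [(0.
[... 995 characters left out ...]
([186.5, 302.5]), array([486.2, -88.3,   0. ])), (0.57, array([156.4, 282.7]), array([ 580.1, -186.9,    0. ])), (0.54, array([160.8, 274.1]), array([ 595.2, -159.6,    0. ]))]
bottle_a wrist []
scene [1074.8 -167.1  675.9]
side [229.8 747.9 784.5]
wrist [ 219.6 -563.7  374.2]
{'t': 1.65, 'qpos': array([-76.3,  18. ,  -2.7,  69.3,   0. ,  90. ]), 'joint_velocities': array([-0.1, -0. ,  0. , -0.1,  0. , -0.1]), 'joint_torque': array([ -0. , -53.9,  34. ,   0. ,  -0. ,  -0. ]), 'eef_pos': array([ 142.5, -582.8,  242.3]), 'eef_rot': array([-180. ,   -0. ,   13.7]), 'contact_force': array([ 0.8, -0.8, -1.2]), 'moment': array([0. , 0.1, 0. ]), 'finger_force': 0.0, 'grip_width': 85.41969438504991}
```

View pics/a.png

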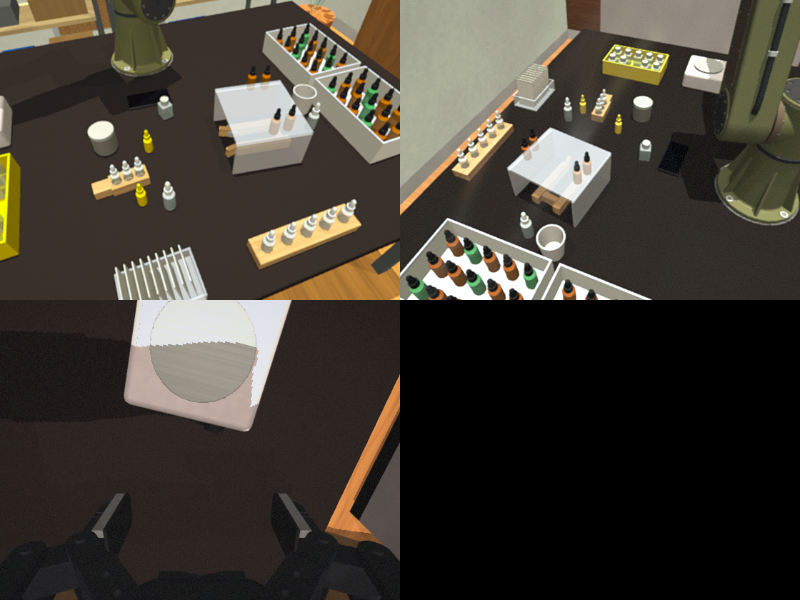

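Run:
```python
from h import *
np.set_printoptions(precision=1,suppress=True)
F={n:grab_frame(n) for n in("scene","side")}
for q in["rack_nose","rack_tail","bay_mouth","stand","catch_tip"]:
    o=[(F[n],l[0]["centre"]) for n in F if (l:=landmark_of(F[n],q))]
    if len(o)==2: print(q,tri(o))
for n in F:
    P=cloud(F[n])
    for q in ["rack","stand"]:
        for m in masks_of(F[n],q)[:2]:
            p=P[m["pixels"]&(F[n]["z_map"]>0)]; print(n,q,m["score"],m["centre"],len(p))
            if q=="rack":
                t=p[(abs(p[:,2]-30)<4)]; t=t[np.abs(t[:,:2]-np.median(t[:,:2],0)).max(1)<120]
                if len(t)>10:
                    r=cv2.minAreaRect(t[:,:2].astype(np.float32)); print("top30",len(t),r,cv2.boxPoints(r))
    # guides at z~30 within bay
    g=P[(abs(P[...,2]-30)<3)&(P[...,0]>440)&(P[...,0]<660)&(P[...,1]>70)&(P[...,1]<330)]
    print("z30",len(g)); 
    for y in range(80,320,20):
        s=g[(abs(g[:,1]-y)<4)]; print(y,np.histogram(s[:,0],bins=range(440,661,10))[0])
im=F["scene"]["img"][140:330,100:400]; save("b.png",cv2.resize(im,(800,507),interpolation=cv2.INTER_CUBIC))
```

```text
rack_nose [ 580.3 -119.6   14.1]
rack_tail [ 588.7 -265.4   22. ]
bay_mouth [535.9 114.4  12. ]
stand [536.6 113.9   5.5]
catch_tip [561.8  69.6 144.4]
scene rack 0.96 [262.5, 163.0] 1569
top30 943 ((580.1973266601562, -194.99847412109375), (48.218929290771484, 141.57139587402344), 2.773602247238159) [[ 552.7 -125.5]
 [ 559.5 -266.9]
 [ 607.7 -264.5]
 [ 600.9 -123.1]]
scene rack 0.69 [243.0, 177.3] 294
top30 34 ((579.3582763671875, -179.6777801513672), (31.113548278808594, 14.324911117553711), 46.06626510620117) [[ 563.4 -185.9]
 [ 573.7 -195.9]
 [ 595.3 -173.4]
 [ 585.  -163.5]]
scene stand 0.87 [175.3, 364.5] 13193
z30 248
80 [0 0 0 0 0 0 0 0 0 0 0 0 0 0 0 0 0 0 0 0 0 0]
100 [0 0 0 0 0 0 0 0 0 0 0 0 0 0 0 0 0 0 0 0 5 0]
120 [ 0  0  0  0  0  7  9  0  0  0  0  0  0 11 15  0  0  0  0  0  0  7]
140 [ 1  0  0  0  0  2 12  9  0  0  0  0  0  0  0  0  0  0  0  0  0  6]
160 [1 0 0 0 0 0 0 0 0 0 0 0 0 0 0 0 0 0 0 0 0 6]
180 [0 0 0 0 0 0 0 0 0 0 0 0 0 0 0 0 0 0 0 0 0 5]
200 [0 0 0 0 0 0 0 0 0 0 0 0 0 0 0 0 0 0 0 0 0 0]
220 [0 0 0 0 0 0 0 0 0 0 0 0 0 0 0 0 0 0 0 0 0 0]
240 [0 0 0 0 0 0 0 0 0 0
[... 437 characters left out ...]
d 0.57 [239.8, 228.9] 11860
z30 585
80 [0 0 0 0 0 0 0 0 0 0 0 0 0 0 0 0 0 0 0 0 0 0]
100 [0 0 0 0 0 0 0 0 0 0 0 0 0 0 0 0 0 0 0 0 0 0]
120 [0 0 0 0 0 0 0 0 0 0 0 0 0 0 0 0 0 0 0 0 0 0]
140 [0 0 0 0 0 0 0 0 0 0 0 0 0 0 0 0 0 0 0 0 0 0]
160 [0 0 0 0 0 0 0 0 0 0 0 0 0 0 0 0 0 0 0 0 0 0]
180 [1 0 0 0 0 0 0 0 0 0 0 0 0 0 0 0 0 0 0 0 0 0]
200 [4 0 0 0 0 0 0 0 0 0 0 0 0 0 0 0 0 0 0 0 0 0]
220 [3 0 0 0 0 0 0 0 0 0 0 0 0 0 0 0 0 0 0 0 0 0]
240 [3 0 0 0 0 0 0 0 0 0 0 0 0 0 0 0 0 0 0 0 0 0]
260 [ 0  2  0  0  0  0  0  0  0  0  0  0  0  0  7 11 14  3  0  0  0  0]
280 [ 0  2  0  0  0  0  0  8 17 16  8 12 10  9 10 15 16 10  0  0  0  0]
300 [ 0  4  0  0  0  0  0  2 18 16  5  0  0  0  0  0  0  0  0  0  0  0]
```

View pics/b.png

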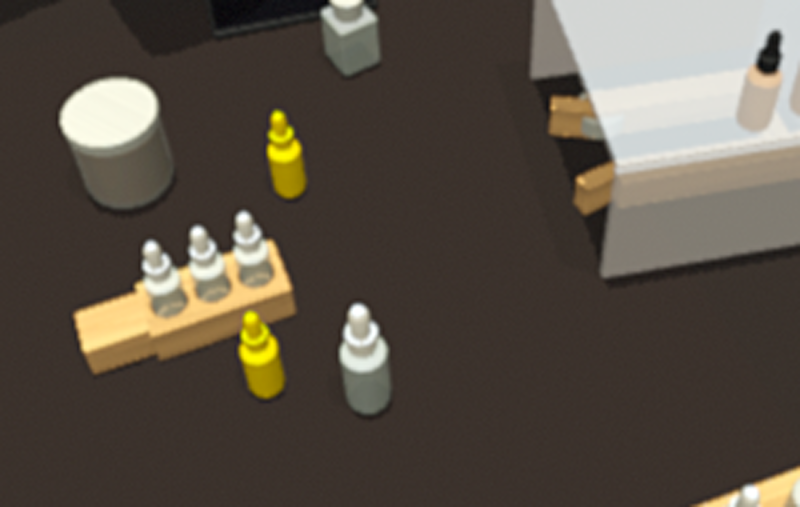

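The rack meant is the light-wood one with three white bottles at scene px (165,260); the yellow bottles at scene (207,205) and (197,275) and the five-bottle rack are look-alikes and not meant. The clear bottle at scene (237,290) is flask_r and the jar is at (147,205). The guides show at scene (313,185) and (322,210).

Run:
```python
from h import *
np.set_printoptions(precision=1,suppress=True)
F={n:grab_frame(n) for n in("scene","side")}
allg=[]
for n in F:
    P=cloud(F[n]); v=F[n]["z_map"]>0
    box=v&(P[...,0]>350)&(P[...,0]<760)&(P[...,1]>60)&(P[...,1]<370)
    print(n,"zhist",np.histogram(P[box][:,2],bins=[-5,5,20,27,33,50,100,110,116,120,126,132,200])[0])
    m=box&(abs(P[...,2]-122)<5)
    nlab,lab,st,_=cv2.connectedComponentsWithStats(m.astype(np.uint8))
    k=1+st[1:,4].argmax(); t=P[lab==k]; r=cv2.minAreaRect(t[:,:2].astype(np.float32)); print(n,"shelf",len(t),r,cv2.boxPoints(r),np.median(t[:,2]))
    # rack top edges: robust direction
    b=v&(abs(P[...,0]-580)<45)&(P[...,1]>-285)&(P[...,1]<-105)&(abs(P[...,2]-30)<3)
    t=P[b]; 
    for y in range(-275,-110,10):
        s=t[abs(t[:,1]-y)<5]
        if len(s)>8: print(y,len(s),np.percentile(s[:,0],[3,97]),end=" | ")
    print("y ext",np.percentile(t[:,1],[1,99]),"z",np.median(t[:,2]))
    g=box&(abs(P[...,2]-30)<3)&(P[...,0]>440)&(P[...,0]<660); q=P[g]
    h,xe,ye=np.histogram2d(q[:,1],q[:,0],bins=[range(100,321,8),range(470,641,6)])
    for y,row in zip(xe,h): 
        if row.sum(): print(int(y),"".join(".123456789"[min(9,int(c))] for c in row))
```

```text
scene zhist [10659   655   325   386   595  1858   384   234   214  7046   123  1362]
scene shelf 7225 ((554.2925415039062, 210.92562866210938), (201.63409423828125, 225.09593200683594), 81.42240905761719) [[428.  128. ]
 [650.5  94.4]
 [680.6 293.8]
 [458.  327.4]] 123.2089653063423
-265 52 [568.6 599.2] | -255 93 [569.2 600.1] | -245 88 [567.2 600. ] | -235 88 [567.9 599.3] | -225 95 [562.8 598.8] | -215 68 [562.5 604.2] | -205 40 [590.1 603.6] | -195 63 [558.7 603.5] | -185 84 [560.7 602.7] | -175 37 [589.1 602.2] | -165 54 [559.3 603. ] | -155 89 [556.1 600.8] | -145 38 [587.1 600.6] | -135 42 [584.9 601.3] | -125 60 [557.2 598.8] | y ext [-264.6 -125.1] z 30.284643144044594
100 .................253........
108 .................599........
116 ...268...........888........
124 ...1595..........885........
132 ....5992........241.........
140 ....1458....................
side zhist [10848   547   297   662   367  1020   189   136   185  6975   183  1129]
side shelf 7215 ((555.633056640625, 210.73257446289062), (203.94309997558594, 222.8148651123047), 81.0544662475586) [[429.7 127.3]
 [649.8  92.7]
 [681.5 294.1]
 [461.4 328.8]] 123.40104116690372
-265 10 [568.4 592. ] | -255 18 [568.8 591.1] | -245 12 [567.8 583. ] | -235 10 [566.4 580. ] | -225 12 [559.8 577.6] | -215 9 [559.6 573.3] | -205 13 [559.2 570.4] | -195 14 [559.3 574.7] | -185 11 [558.3 569.9] | -175 11 [557.7 593.7] | -165 20 [556.9 602. ] | -155 20 [556.5 599.6] | -145 17 [556.  601.6] | -135 33 [555.4 597.4] | -125 34 [556.7 598.7] | y ext [-263.4 -123. ] z 30.28818740105902
252 ...................22244....
260 .......1.221112535359988....
268 .......696959897967797972...
276 .......598977897588497983...
284 .......4999944112...77796...
292 .......199882.......35432...
300 ........99862...............
```

```bash
cat > go.py <<'E'
import sys; from h import *
from scipy.spatial.transform import Rotation as R
np.set_printoptions(precision=2,suppress=True)
def rel(p,head,lean):
    s=read_state(); c=R.from_euler("xyz",s["eef_rot"],degrees=True)
    h=np.radians(head); ax=-np.array([np.cos(h+np.pi/2),np.sin(h+np.pi/2),0])
    t=R.from_rotvec(ax*np.radians(lean))*R.from_euler("xyz",[180,0,head],degrees=True)
    print("shift",np.array(p)-s["eef_pos"],"turn",(t*c.inv()).as_rotvec(degrees=True),"t",s["t"],"q",s["qpos"],"F",s["contact_force"],"w",s["grip_width"]); return t
if __name__=="__main__":
    a=[float(x) for x in sys.argv[1:]]; t=rel(a[:3],a[3],a[4]); print("tool z",t.as_matrix()[:,2],"y",t.as_matrix()[:,1])
E
python3 go.py 585 -310 110 92.5 40
```

```text
shift [ 442.49  272.84 -132.3 ] turn [ 34.57 -25.93  75.33] t 2.55 q [-76.26  17.96  -2.7   69.34   0.    90.  ] F [-0.09 -0.41 -0.05] w 85.19583303542592
tool z [-0.03  0.64 -0.77] y [1.   0.04 0.  ]
```

```bash
python3 -m creep '[[[40,20,0],[3,-2,6]],[[90,45,0],[6,-4.5,12]],[[140,70,0],[9,-7,19]],[[185,95,0],[12,-9,26]],[[230,120,0],[15,-11,33]],[[275,150,0],[18,-13.5,39]],[[320,180,-10],[21,-16,46]],[[360,205,-20],[24,-18,52]]]' 85; python3 go.py 585 -310 110 92.5 40
```

```text
t: 3.35
eef_pos: [486.0, -388.7, 226.8]
eef_rot: [-173.1, -28.3, 65.4]
contact_force: [-0.3, -0.8, 1.0]
grip_width: 85.1
finger_force: 0.0
shift [  99.     78.68 -116.77] turn [10.48 -7.87 23.09] t 3.35 q [-49.76  36.7   17.95  90.66  22.    59.27] F [-0.32 -0.83  0.96] w 85.13474468538864
tool z [-0.03  0.64 -0.77] y [1.   0.04 0.  ]
```

```bash
python3 -m creep '[[[20,17,-20],[2.5,-2,6]],[[40,34,-45],[5.5,-4,12]],[[60,50,-70],[8,-6,18]],[[82.5,68,-100],[10.5,-8,23]],[[82.5,68,-112],[10.5,-8,23]],[[82.5,68,-112],[10.5,-8,23]]]'; python3 go.py 582.6 -242 19 92.5 40
python3 - <<'E'
from h import *
f=grab_frame("wrist"); save("c.png",f["img"])
E
```

```text
t: 3.95
eef_pos: [566.2, -320.0, 110.8]
eef_rot: [-179.6, -40.1, 92.0]
contact_force: [-0.4, -0.1, -0.1]
grip_width: 85.0
finger_force: 0.0
shift [ 16.41  78.01 -91.81] turn [-0.13 -0.32  0.25] t 3.95 q [-42.42  53.38  27.36  94.82  27.1   37.84] F [-0.43 -0.13 -0.08] w 85.01906017105598
tool z [-0.03  0.64 -0.77] y [1.   0.04 0.  ]
```

View pics/c.png

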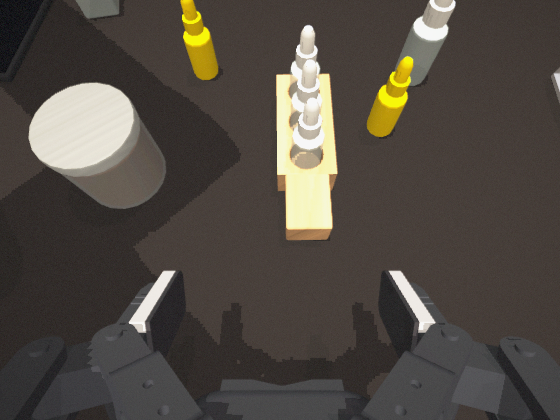

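The wrist view shows the rack with the three white bottles straight ahead, tongue end at (240,308), jar at (150,100) and yellow look-alikes either side at (40,200) and (100,390). I'll check the rack pose from this second viewpoint.

Run:
```python
from h import *
np.set_printoptions(precision=1,suppress=True)
f=grab_frame("wrist"); P=cloud(f); v=f["z_map"]>0
t=P[v&(abs(P[...,0]-580)<45)&(P[...,1]>-285)&(P[...,1]<-105)&(abs(P[...,2]-30)<3)]
for y in range(-275,-110,10):
    s=t[abs(t[:,1]-y)<5]
    if len(s)>8: print(y,len(s),np.percentile(s[:,0],[2,98]))
print(np.percentile(t[:,1],[1,99]),np.median(t[:,2]))
for q in("rack_tail",): print([(l["score"],px2w(f,*l["centre"],plane=15)) for l in landmark_of(f,q)])
```

```text
-265 465 [566.4 598.1]
-255 568 [565.8 598.1]
-245 549 [565.3 597.6]
-235 527 [564.7 597.2]
-225 586 [559.4 601. ]
-215 545 [557.8 602.4]
-205 302 [556.6 602. ]
-195 281 [556.2 601.4]
-185 273 [555.8 601.3]
-175 257 [555.4 600.8]
-165 257 [554.9 600.1]
-155 219 [554.4 599.5]
-145 225 [554.  598.8]
-135 218 [553.6 598.8]
-125 99 [553.3 598.1]
[-266.4 -127.9] 30.863408536600502
[(0.67, array([ 583.6, -266.4,   15. ]))]
```

```bash
python3 -m creep '[[[15,0,0],[0,0,0]],[[15,15,-18],[0,0,0]],[[15,30,-36],[0,0,0]],[[15,45,-54],[0,0,0]],[[15,60,-72],[0,0,0]],[[15,72,-86],[0,0,0]],[[15,76,-92],[0,0,0]],[[15,76,-92],[0,0,0]]]'; python3 go.py 581.5 -244 19 92.5 40
```

```text
t: 4.9
eef_pos: [582.0, -245.9, 23.7]
eef_rot: [180.0, -39.9, 92.2]
contact_force: [0.2, -0.2, 0.1]
grip_width: 84.9
finger_force: 0.0
shift [-0.46  1.86 -4.72] turn [0.09 0.01 0.33] t 4.9 q [-37.41  52.36  13.78  79.46  29.64  42.86] F [ 0.21 -0.19  0.13] w 84.89611751937541
tool z [-0.03  0.64 -0.77] y [1.   0.04 0.  ]
```

```bash
python3 -m creep '[[[0,0,0],[0,0,0]],[[0,0,0],[0,0,0]],[[0,0,0],[0,0,0]],[[0,0,0],[0,0,0]],[[0,0,0],[0,0,0]],[[0,0,0],[0,0,0]],[[0,0,0],[0,0,0]],[[0,0,0],[0,0,0]]]' 25; python3 go.py 581.5 -244 19 92.5 40
```

```text
t: 5.7
eef_pos: [582.3, -246.0, 23.0]
eef_rot: [180.0, -39.9, 92.2]
contact_force: [-0.5, -2.7, 4.9]
grip_width: 32.8
finger_force: 60.4
shift [-0.84  2.   -3.99] turn [0.08 0.   0.33] t 5.7 q [-37.4   52.46  13.86  79.46  29.65  42.86] F [-0.47 -2.75  4.9 ] w 32.75070692751263
tool z [-0.03  0.64 -0.77] y [1.   0.04 0.  ]
```

Gripped (32.8 mm, 60 N). A yellow look-alike stands left of the straight-in line, so I'll drag in with heading about 90° until the nose is in the funnel, then turn the rest of the way into line.

```bash
python3 -m creep '[[[-1,6,0],[0,0,0]],[[-2.5,18,0],[0,0,-0.2]],[[-4.5,32,0],[0,0,-0.5]],[[-6.5,47,0],[0,0,-0.8]],[[-8.5,62,0],[0,0,-1.1]],[[-10.5,77,0],[0,0,-1.4]],[[-13,90,0],[0,0,-1.7]],[[-15,100,0],[0,0,-2]]]'
python3 - <<'E'
from h import *; from go import rel
np.set_printoptions(precision=1,suppress=True)
rel([552,-30,23],90,40)
F={n:grab_frame(n) for n in("scene","side")}
for n in F:
    P=cloud(F[n]); im=F[n]["img"].astype(int); v=F[n]["z_map"]>0
    y=v&(im[...,0]>110)&(im[...,2]<60)&(im[...,1]>80)&(abs(P[...,0]-485)<40)&(abs(P[...,1]+90)<40)&(P[...,2]>8)
    print(n,"yellow",y.sum(),np.percentile(P[y],[5,50,95],axis=0))
    o=[(F[n],l["centre"]) for l in landmark_of(F[n],"rack_nose")[:1]]; print([px2w(*(k[0],),*k[1],plane=15) for k in o])
E
```

```text
t: 6.5
eef_pos: [567.7, -145.2, 23.0]
eef_rot: [179.9, -39.9, 90.2]
contact_force: [0.4, -4.9, 5.6]
grip_width: 32.6
finger_force: 60.5
shift [-15.7 115.2   0. ] turn [ 0.1  0.  -0.2] t 6.5 q [-31.7  44.1  -2.5  67.2  33.1  51. ] F [ 0.4 -4.9  5.6] w 32.561146674950145
scene yellow 260 [[ 481.4 -106.7   14.3]
 [ 489.   -97.6   44.4]
 [ 493.7  -87.1   76.7]]
[array([567.7, -22.8,  15. ])]
side yellow 138 [[472.4 -96.9  10.5]
 [481.1 -89.3  34.7]
 [491.5 -83.3  73.9]]
[array([569.6, -34.5,  15. ])]
```

```bash
python3 -m creep '[[[-1,6,0],[0,0,0]],[[-3,18,0],[0,0,0]],[[-5,31,0],[0,0,0]],[[-7,44,0],[0,0,0]],[[-9.5,57,0],[0,0,0]],[[-12,71,0],[0,0,0]],[[-14,84,0],[0,0,0]],[[-15,94,0],[0,0,0]]]'
python3 - <<'E'
from h import *; from go import rel
np.set_printoptions(precision=1,suppress=True)
rel([542.7,9.8,23],90,40)
F={n:grab_frame(n) for n in("scene","side","wrist")}
for q in("rack_nose","bay_mouth","catch_tip"):
    o=[(F[n],l[0]["centre"]) for n in F if (l:=landmark_of(F[n],q)) and l[0]["score"]>.4]
    print(q,[px2w(f,*c,plane=15) for f,c in o])
save("d.png",np.hstack([cv2.resize(F["scene"]["img"][110:290,170:410],(400,300)),cv2.resize(F["wrist"]["img"],(400,300))]))
E
```

```text
t: 7.5
eef_pos: [553.2, -52.4, 23.0]
eef_rot: [179.9, -39.9, 90.2]
contact_force: [0.5, -5.5, 8.2]
grip_width: 33.1
finger_force: 61.2
shift [-10.5  62.2   0. ] turn [ 0.1  0.1 -0.1] t 7.5 q [-25.   38.2 -13.6  57.6  35.5  58.6] F [ 0.5 -5.5  8.2] w 33.06565155746527
rack_nose [array([548.9,  69.7,  15. ])]
bay_mouth [array([537.5, 117. ,  15. ])]
catch_tip [array([527.5, 153.4,  15. ])]
```

View pics/d.png

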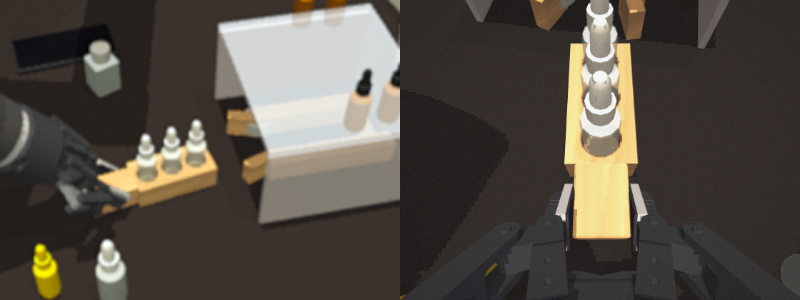

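The scene half shows the rack gripped, bottles upright, nose about 45 mm short of the guides; the wrist half shows the guide fronts at (545,12) and (632,20) and the yellow bottle just outside the linkage at (490,270). I'll measure the guides from this view.

Run:
```python
from h import *
np.set_printoptions(precision=1,suppress=True)
f=grab_frame("wrist"); P=cloud(f); v=f["z_map"]>0
for z0,z1 in((26,34),(3,26)):
    t=P[v&(abs(P[...,0]-540)<70)&(P[...,1]>85)&(P[...,1]<170)&(P[...,2]>z0)&(P[...,2]<z1)]
    for y in range(90,150,5):
        s=np.sort(t[abs(t[:,1]-y)<2.5][:,0])
        if len(s)>5:
            k=np.split(s,np.where(np.diff(s)>6)[0]+1); print(z0,y,[(len(a),round(a[0],1),round(a[-1],1)) for a in k if len(a)>3])
t=P[v&(abs(P[...,2]-30)<3)&(abs(P[...,0]-550)<30)&(P[...,1]>-100)&(P[...,1]<85)]
for y in (-60,-10,0,20,40,60): 
    s=t[abs(t[:,1]-y)<5][:,0]; print(y,np.percentile(s,[2,98]) if len(s)>8 else 0)
print(np.percentile(t[:,1],[.5,99.5]))
```

```text
26 105 [(224, np.float64(574.3), np.float64(588.3))]
26 110 [(153, np.float64(573.1), np.float64(587.8))]
26 115 [(49, np.float64(497.3), np.float64(502.6)), (147, np.float64(572.6), np.float64(586.9))]
26 120 [(142, np.float64(489.6), np.float64(505.5)), (70, np.float64(571.7), np.float64(586.1))]
26 125 [(6, np.float64(504.5), np.float64(506.1))]
3 105 [(658, np.float64(574.0), np.float64(588.4))]
3 110 [(64, np.float64(573.1), np.float64(574.7)), (4, np.float64(587.5), np.float64(588.6))]
3 115 [(202, np.float64(496.3), np.float64(502.7)), (74, np.float64(572.4), np.float64(573.8))]
3 120 [(515, np.float64(489.2), np.float64(505.4)), (66, np.float64(571.4), np.float64(572.6))]
3 125 [(8, np.float64(488.9), np.float64(490.5)), (167, np.float64(503.8), np.float64(507.8)), (66, np.float64(570.6), np.float64(572.2))]
3 130 [(155, np.float64(506.5), np.float64(510.5)), (51, np.float64(569.9), np.float64(570.8))]
3 135 [(112, np.float64(509.2), np.float64(513.5)), (54, np.float64(568.3), np.float64(570.0)), (22, np.float64(589.3), np.float64(591.7))]
3 140 [(166, np.float64(511.7), np.float64(521.2)), (11, np.float64(568.3), np.float64(569.0))]
3 145 [(40, np.float64(515.0), np.float64(524.7))]
-60 [535.9 568. ]
-10 [529.  574.1]
0 [528.8 574. ]
20 [528.7 573.8]
40 [528.4 573.5]
60 [528.3 573.4]
[-70.9  69.1]
```

```bash
python3 -m creep '[[[0,7,0],[0,0,0]],[[0,17,0],[0,0,0]],[[-0.5,27,0],[0,0,0]],[[-3,36,0],[0,0,0]],[[-6,43,0],[0,0,0]],[[-8.5,48,0],[0,0,0]],[[-10,53,0],[0,0,0]],[[-11,57,0],[0,0,0]]]'; python3 go.py 541.8 9.3 23 90 40
```

```text
t: 8.95
eef_pos: [542.7, 4.2, 22.9]
eef_rot: [179.9, -39.9, 90.2]
contact_force: [2.1, -5.4, 8.9]
grip_width: 32.5
finger_force: 61.3
shift [-0.88  5.12  0.06] turn [ 0.11  0.09 -0.12] t 8.95 q [-20.32  34.9  -19.67  51.62  36.96  64.08] F [ 2.07 -5.43  8.88] w 32.474812461822125
tool z [ 0.    0.64 -0.77] y [ 1. -0.  0.]
```

```bash
python3 -m creep '[[[-1.5,2.5,0],[0,0,-0.6]],[[-4,4.5,0],[0,0,-1.8]],[[-7,6.5,0],[0,0,-3.2]],[[-10.5,7.5,0],[0,0,-4.9]],[[-14,8.5,0],[0,0,-6.6]],[[-17,9,0],[0,0,-8]],[[-18.8,9,0],[0,0,-8.8]],[[-19.2,9,0],[0,0,-9]]]'
python3 - <<'E'
from h import *; from go import rel
np.set_printoptions(precision=1,suppress=True)
rel([523.5,12.7,23],81.2,40)
f=grab_frame("wrist"); P=cloud(f); v=f["z_map"]>0
u=np.array([np.cos(np.radians(81.2)),np.sin(np.radians(81.2))]); V=np.array([-u[1],u[0]]); M=np.array([538.7,111])
d=P[...,:2]-M; S=d@u; Y=d@V
t=v&(abs(Y)<50)&(S>-130)&(S<40)&(P[...,2]>3)&(P[...,2]<34)
for s in list(range(-90,-30,15))+list(range(-10,35,5)):
    k=np.sort(Y[t&(abs(S-s)<2.5)]); 
    if len(k)>5: print(s,[(len(a),a[0].round(1),a[-1].round(1)) for a in np.split(k,np.where(np.diff(k)>2)[0]+1) if len(a)>4])
save("e.png",f["img"])
E
```

```text
t: 9.75
eef_pos: [523.4, 13.7, 22.9]
eef_rot: [179.8, -40.0, 81.2]
contact_force: [4.0, -1.2, 5.0]
grip_width: 32.4
finger_force: 60.5
shift [ 0.1 -1.   0.1] turn [0.  0.1 0.1] t 9.75 q [-21.1  29.5 -29.4  41.   38.9  74.2] F [ 4.  -1.2  5. ] w 32.42060075655812
-90 [(1199, np.float64(-27.8), np.float64(30.0))]
-75 [(1259, np.float64(-21.9), np.float64(24.2))]
-60 [(246, np.float64(-21.8), np.float64(-9.2)), (232, np.float64(11.8), np.float64(24.2))]
-45 [(175, np.float64(-21.6), np.float64(-12.7)), (175, np.float64(15.4), np.float64(24.3))]
-10 [(144, np.float64(-21.4), np.float64(-12.4)), (134, np.float64(15.5), np.float64(24.5))]
-5 [(133, np.float64(-21.6), np.float64(-12.1)), (131, np.float64(15.6), np.float64(24.2))]
0 [(700, np.float64(-48.3), np.float64(-35.1)), (151, np.float64(-21.3), np.float64(-9.5)), (144, np.float64(14.3), np.float64(24.4)), (693, np.float64(36.4), np.float64(49.7))]
5 [(469, np.float64(-49.9), np.float64(-33.4)), (152, np.float64(-21.4), np.float64(-9.6)), (149, np.float64(13.1), np.float64(24.5)), (446, np.float64(34.4), np.float64(50.0))]
10 [(361, np.float64(-48.2), np.float64(-31.8)), (152, np.float64(-21.3), np.float64(-10.7)), (146, np.float64(14.0), np.float64(24.3)), (360, np.float64(32.8), np.float64(49.5))]
15 [(348, np.float64(-46.4), np.float64(-29.8)), (130, np.float64(-21.4), np.float64(-11.0)), (136, np.float64(14.6), np.float64(24.6)), (341, np.float64(31.2), np.float64(47.9))]
20 [(346, np.float64(-44.7), np.float64(-28.5)), (128, np.float64(-21.2), np.float64(-11.6)), (116, np.float64(15.2), np.float64(24.6)), (352, np.float64(28.3), np.float64(45.4))]
25 [(329, np.float64(-42.4), np.float64(-26.6)), (15, np.float64(-21.3), np.float64(-12.4)), (365, np.float64(15.4), np.float64(44.4)), (24, np.float64(47.6), np.float64(50.0))]
30 [(503, np.float64(-48.9), np.float64(-24.8)), (448, np.float64(19.6), np.float64(50.0))]
```

View pics/e.png

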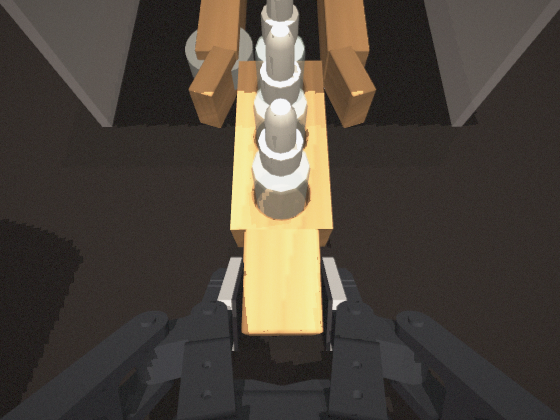

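The rack sits between the flared guides, bottles upright, guides at columns ~215 and ~350 with the rack nose between them; the rack is about 0.9 mm too far toward +y. On past the catch.

```bash
python3 -m creep '[[[1.4,3,0],[0,0,0]],[[2.1,8,0],[0,0,0]],[[2.9,13,0],[0,0,0]],[[3.7,18,0],[0,0,0]],[[4.4,23,0],[0,0,0]],[[5.2,28,0],[0,0,0]],[[6,33,0],[0,0,0]],[[6.5,36,0],[0,0,0]]]'; python3 go.py 523.5 12.7 23 81.2 40
```

```text
t: 10.6
eef_pos: [530.8, 48.8, 22.9]
eef_rot: [179.8, -39.9, 81.2]
contact_force: [1.9, -7.6, 9.8]
grip_width: 32.8
finger_force: 61.4
shift [ -7.28 -36.12   0.07] turn [0.16 0.13 0.11] t 10.6 q [-17.13  28.43 -31.15  37.09  39.39  79.33] F [ 1.85 -7.58  9.83] w 32.82701509335699
tool z [ 0.1   0.64 -0.77] y [ 0.99 -0.15  0.  ]
```

```bash
python3 -m creep '[[[0.5,3,0],[0,0,0]],[[1.2,8,0],[0,0,0]],[[2,13,0],[0,0,0]],[[2.8,18,0],[0,0,0]],[[3.6,23,0],[0,0,0]],[[4.3,28,0],[0,0,0]],[[4.9,32,0],[0,0,0]],[[4.9,32,0],[0,0,0]]]'
python3 - <<'E'
from h import *; from go import rel
np.set_printoptions(precision=1,suppress=True)
rel([523.5,12.7,23],81.2,40)
f=grab_frame("wrist"); g=grab_frame("scene"); save("f.png",np.hstack([cv2.resize(f["img"],(400,300)),cv2.resize(g["img"][90:270,210:450],(400,300))]))
P=cloud(f); v=f["z_map"]>0
u=np.array([np.cos(np.radians(81.2)),np.sin(np.radians(81.2))]); V=np.array([-u[1],u[0]]); M=np.array([538.7,111])
d=P[...,:2]-M; S=d@u; Y=d@V
t=v&(abs(Y)<50)&(S>-130)&(S<60)&(P[...,2]>3)&(P[...,2]<34)
for s in range(-60,50,6):
    k=np.sort(Y[t&(abs(S-s)<2.5)]); 
    if len(k)>5: print(s,[(len(a),a[0].round(1),a[-1].round(1)) for a in np.split(k,np.where(np.diff(k)>2)[0]+1) if len(a)>4])
E
```

```text
t: 11.4
eef_pos: [535.7, 81.4, 22.9]
eef_rot: [179.8, -39.9, 81.3]
contact_force: [4.3, -2.9, 5.2]
grip_width: 32.7
finger_force: 60.6
shift [-12.2 -68.7   0.1] turn [0.1 0.1 0.1] t 11.4 q [-13.5  27.6 -32.6  33.5  39.8  83.9] F [ 4.3 -2.9  5.2] w 32.66001164441134
-48 [(1112, np.float64(-17.4), np.float64(15.7))]
-42 [(1048, np.float64(-17.4), np.float64(15.6))]
-36 [(974, np.float64(-17.4), np.float64(15.6))]
-30 [(50, np.float64(-30.9), np.float64(-25.4)), (950, np.float64(-17.4), np.float64(15.6)), (56, np.float64(23.4), np.float64(29.1))]
-24 [(1207, np.float64(-30.6), np.float64(29.0))]
-18 [(983, np.float64(-23.9), np.float64(22.1))]
-12 [(830, np.float64(-17.8), np.float64(16.2))]
-6 [(1285, np.float64(-23.8), np.float64(22.3))]
0 [(507, np.float64(-47.8), np.float64(-35.3)), (996, np.float64(-23.7), np.float64(22.2)), (515, np.float64(36.3), np.float64(48.7))]
6 [(486, np.float64(-49.3), np.float64(-33.1)), (298, np.float64(-23.6), np.float64(-8.3)), (290, np.float64(7.0), np.float64(22.4)), (498, np.float64(34.3), np.float64(50.0))]
12 [(475, np.float64(-47.5), np.float64(-
[... 166 characters left out ...]
, np.float64(-29.0)), (206, np.float64(-23.7), np.float64(-13.2)), (193, np.float64(12.4), np.float64(22.1)), (464, np.float64(30.3), np.float64(47.1))]
24 [(426, np.float64(-43.0), np.float64(-27.2)), (174, np.float64(-23.6), np.float64(-14.6)), (168, np.float64(13.5), np.float64(22.4)), (502, np.float64(27.7), np.float64(49.8))]
30 [(738, np.float64(-48.8), np.float64(-13.0)), (841, np.float64(11.9), np.float64(49.8))]
36 [(654, np.float64(-48.7), np.float64(-11.6)), (691, np.float64(10.5), np.float64(49.8))]
42 [(613, np.float64(-49.6), np.float64(-11.6)), (651, np.float64(11.0), np.float64(50.0))]
48 [(597, np.float64(-48.8), np.float64(-12.9)), (620, np.float64(12.0), np.float64(49.9))]
```

View pics/f.png

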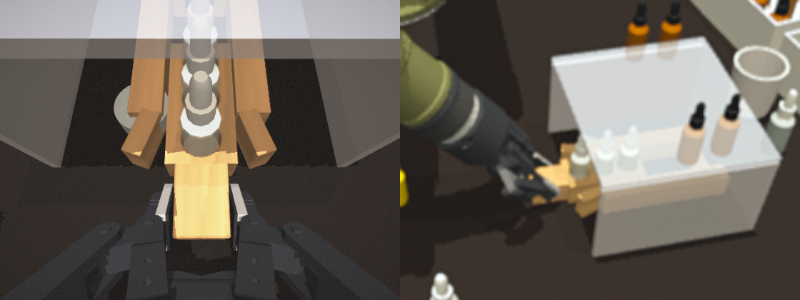

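Rack is between the guides past the catch (bottles upright, shoulders just outside the mouth). Release, back off along the tool axis, then push the tail with shut fingers.

```bash
python3 -m creep '[[[0,0,0],[0,0,0]],[[0,0,0],[0,0,0]],[[0,0,0],[0,0,0]],[[-0.5,-3,4],[0,0,0]],[[-1.5,-10,12],[0,0,0]],[[-3,-20,24],[0,0,0]],[[-5,-32,39],[0,0,0]],[[-7,-45,54],[0,0,0]]]' 60; python3 -m creep '[[[-1,-5,0],[0,0,0]],[[-1,-5,0],[0,0,0]],[[-1,-5,0],[0,0,0]],[[-1,-5,0],[0,0,0]],[[-1,-5,0],[0,0,0]],[[-1,-5,0],[0,0,0]],[[-1,-5,0],[0,0,0]]]' 0; python3 go.py 528 32 18 81.2 40
```

```text
t: 12.3
eef_pos: [525.5, 37.4, 76.8]
eef_rot: [-179.9, -40.0, 81.1]
contact_force: [0.3, -0.0, -0.3]
grip_width: 59.9
finger_force: 0.0
t: 13.0
eef_pos: [525.0, 33.0, 76.1]
eef_rot: [-179.9, -40.0, 81.2]
contact_force: [-1.0, 0.6, 0.5]
grip_width: -0.2
finger_force: 0.0
shift [  2.97  -0.97 -58.1 ] turn [ 0.01 -0.08 -0.02] t 13.0 q [-19.01  24.43 -28.45  45.67  39.2   76.75] F [-0.96  0.65  0.52] w -0.18942069782213566
tool z [ 0.1   0.64 -0.77] y [ 0.99 -0.15  0.  ]
```

```bash
cat > rk.py <<'E'
from h import *
np.set_printoptions(precision=1,suppress=True)
u=np.array([np.cos(np.radians(81.2)),np.sin(np.radians(81.2))]); V=np.array([-u[1],u[0]]); M=np.array([538.7,111])
def rk():
    f=grab_frame("wrist"); P=cloud(f); v=f["z_map"]>0
    d=P[...,:2]-M; S=d@u; Y=d@V; r,c=np.mgrid[:420,:560]
    t=v&(abs(Y)<19)&(S>-75)&(S<30)&(abs(P[...,2]-30.5)<2.5)
    print("tail s",np.percentile(S[t],[0.5,2]))
    for s in range(-48,31,6):
        k=Y[t&(abs(S-s)<2)]
        if len(k)>40: print(s,np.percentile(k,[1,99]),end="; ")
    print(); return f
E
python3 - <<'E'
from rk import *
rk()
E
```

```text
tail s [-50.5 -49.9]
-48 [-18.5  14.7]; -42 [-18.7  14.9]; -36 [-18.3  14.8]; -30 [-18.5  14.5]; -24 [-18.8  14.6]; -18 [-18.3  14.8]; -12 [-18.6  14.9]; -6 [-18.7  18.8]; 0 [-18.9  18.4]; 6 [-18.5  18.5]; 12 [-18.7  18.7]; 18 [-18.9  18.8]; 24 [-18.6  19. ]; 30 [-18.6  18.5];
```

```bash
python3 -m creep '[[[2,0,-10],[0,0,0]],[[3,-1,-25],[0,0,0]],[[3,-1,-40],[0,0,0]],[[3,-1,-52],[0,0,0]],[[3,-1,-58],[0,0,0]],[[3,-1,-58],[0,0,0]]]'; python3 go.py 528 32 18 81.2 40
```

```text
t: 13.65
eef_pos: [527.3, 32.0, 17.0]
eef_rot: [-179.8, -40.0, 81.0]
contact_force: [0.4, -1.1, 1.6]
grip_width: 0.4
finger_force: 0.0
shift [0.7  0.04 0.99] turn [-0.02 -0.19  0.  ] t 13.65 q [-19.03  29.69 -30.16  38.8   39.2   76.75] F [ 0.41 -1.14  1.58] w 0.42932293691148
tool z [ 0.1   0.64 -0.77] y [ 0.99 -0.15  0.  ]
```

```bash
python3 -m creep '[[[1.3,4,1],[0,0,0]],[[2,9,1],[0,0,0]],[[2.5,12,1],[0,0,0]],[[3,15,1],[0,0,0]],[[3.8,20,1],[0,0,0]],[[4.6,25,1],[0,0,0]],[[5.3,30,1],[0,0,0]],[[6.1,35,1],[0,0,0]]]'; python3 -c "
from rk import *;rk();s=read_state();print(s['eef_pos'],s['contact_force'])"
```

```text
t: 14.45
eef_pos: [534.9, 66.1, 19.6]
eef_rot: [180.0, -39.9, 81.2]
contact_force: [-1.4, -6.3, 3.2]
grip_width: 0.5
finger_force: 3.1
tail s [-46.3 -43.9]
-48 [-15.7  10.8]; -42 [-15.3  10.8]; -36 [-8.5  3.6]; -30 [-18.5  13.8]; -24 [-18.6  14.4]; -18 [-18.4  14.1]; -12 [-18.5  14.4]; -6 [-18.6  14.2]; 0 [-18.4  14.4]; 6 [-18.6  14.5]; 12 [-18.6  18.5]; 18 [-18.5  18.7]; 24 [-18.8  18.8]; 30 [-18.9  18.9]; 
[534.8  66.8  19.7] [-0.2 -3.4  0.5]
```

```bash
python3 -m creep '[[[0.5,3,-1],[0,0,0]],[[1.2,8,-1.5],[0,0,0]],[[2,13,-1.5],[0,0,0]],[[2.6,17,-1.5],[0,0,0]],[[3.2,21,-1.5],[0,0,0]],[[3.9,25,-1.5],[0,0,0]],[[4.5,29,-1.5],[0,0,0]],[[5.1,33,-1.5],[0,0,0]]]'
python3 - <<'E'
from rk import *
f=rk(); g=grab_frame("scene"); save("g.png",np.hstack([cv2.resize(f["img"],(400,300)),cv2.resize(g["img"][90:270,210:450],(400,300))]))
s=read_state();print(s['eef_pos'],s['contact_force'])
E
```

```text
t: 15.3
eef_pos: [539.9, 99.3, 18.1]
eef_rot: [180.0, -39.9, 81.2]
contact_force: [-1.2, -5.5, 3.6]
grip_width: 0.0
finger_force: 2.4
tail s [-14.7 -13. ]
-12 [-15.7  11.1]; -6 [-8.8  4.1]; 0 [-17.9  13.2]; 6 [-18.6  14.6]; 12 [-18.7  14.4]; 18 [-18.5  14.7]; 24 [-18.7  14.4]; 30 [-18.5  14.7]; 
[539.6  99.9  18.1] [ 1.  -0.1  0.7]
```

View pics/g.png

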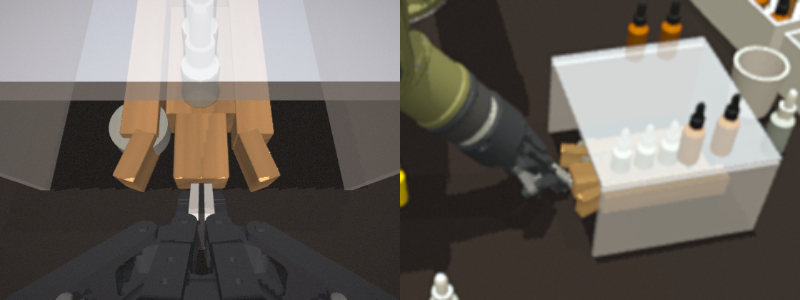

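Tongue end is about level with the mouth, bottles upright under the shelf. Now slowly, feeling for the stop.

```bash
python3 -m creep '[[[0.2,1.5,0],[0,0,0]],[[0.5,3,0],[0,0,0]],[[0.7,4.5,0],[0,0,0]],[[0.9,6,0],[0,0,0]],[[1.1,7,0],[0,0,0]],[[1.2,8,0],[0,0,0]]]'; python3 -m creep '[[[0.2,1,0],[0,0,0]],[[0.3,2,0],[0,0,0]],[[0.5,3,0],[0,0,0]]]'
```

```text
t: 16.0
eef_pos: [540.6, 107.9, 17.8]
eef_rot: [-179.9, -40.0, 81.2]
contact_force: [-0.7, -3.0, 1.7]
grip_width: 0.1
finger_force: 1.5
t: 16.3
eef_pos: [541.1, 110.8, 17.8]
eef_rot: [-179.9, -40.0, 81.2]
contact_force: [-1.2, -5.4, 3.4]
grip_width: -0.1
finger_force: 3.1
```

```bash
for i in 1; do python3 -m creep '[[[0.1,1,0],[0,0,0]],[[0.3,2,0],[0,0,0]],[[0.3,2,0],[0,0,0]]]'; done; python3 -m creep '[[[0.1,1,0],[0,0,0]],[[0.3,2,0],[0,0,0]],[[0.3,2,0],[0,0,0]]]'
```

```text
t: 16.6
eef_pos: [541.2, 111.0, 17.7]
eef_rot: [-179.9, -39.8, 81.0]
contact_force: [-6.2, -14.8, 10.5]
grip_width: -0.1
finger_force: 8.1
t: 16.9
eef_pos: [541.3, 111.2, 17.6]
eef_rot: [-179.9, -39.6, 80.9]
contact_force: [-11.6, -27.8, 17.5]
grip_width: 0.1
finger_force: 14.6
```

```bash
python3 -m creep '[[[-0.5,-3,0],[0,0,0]],[[-0.8,-6,0],[0,0,0]],[[-0.8,-6,0],[0,0,0]]]'
python3 - <<'E'
from rk import *
f=rk(); g=grab_frame("side"); h=grab_frame("scene")
save("i.png",np.hstack([cv2.resize(f["img"][60:360,60:460],(400,300)),cv2.resize(h["img"][130:250,250:410],(400,300))]))
P=cloud(f); v=f["z_map"]>0; d=P[...,:2]-M; S=d@u; Y=d@V
t=v&(abs(Y+2)<15)&(S>-15)&(S<40)&(abs(P[...,2]-30)<3); print("tail top edge",np.percentile(S[t],[0.5,1,3,10]))
for y in(-15,-12,-10,8,10,12):
    k=S[t&(abs(Y-y)<1)]; print(y,np.percentile(k,[0,2,5]) if len(k)>10 else 0)
for n,q in((h,"rack_nose"),(h,"rack_tail"),(h,"bumper"),(g,"rack_nose"),(g,"bumper")):
    print(q,[(l["score"],(px2w(n,*l["centre"],plane=15)[:2]-M)@np.c_[u,V]) for l in landmark_of(n,q)[:1]])
E
```

```text
t: 17.2
eef_pos: [540.7, 108.8, 17.7]
eef_rot: [-179.9, -40.0, 81.1]
contact_force: [0.1, -0.0, 0.3]
grip_width: 0.1
finger_force: 0.0
tail s [-27.   -4.5]
-6 [-15.1  11.8]; 0 [-14.4  11.6]; 12 [-17.7  14. ]; 18 [-18.4  14.6]; 24 [-18.4  14.5]; 30 [-18.3  14.6]; 
tail top edge [-4.8 -4.4 -3.   2.9]
-15 [-5.1 -3.7 -2.4]
-12 [-5.7 -4.7 -3.8]
-10 [-5.7 -4.8 -3.7]
8 [-5.3 -4.8 -3.6]
10 [-5.6 -4.3 -3.3]
12 [-4.7 -3.8 -2. ]
rack_nose []
rack_tail [(0.56, array([20.1,  4.3]))]Traceback (most recent call last):
  File "<stdin>", line 9, in <module>
ValueError: it knows: bay_mouth, bottle, catch_tip, cube_flacon, cup, flask, jar, rack, rack_nose, rack_tail, stand
```

View pics/i.png

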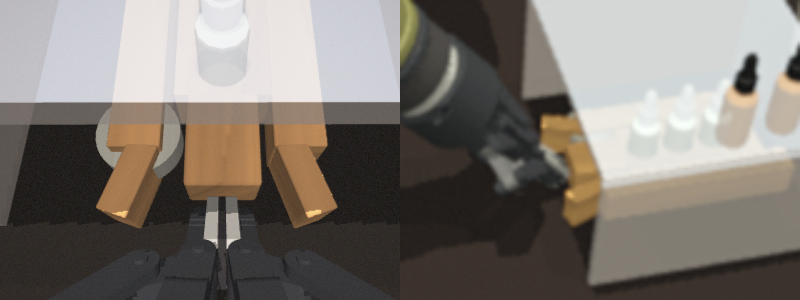

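The tongue end is inside the mouth and the catch disc (left crop, ~(170,140)) now protrudes beside the tongue, i.e. it has sprung in behind the shoulder. I'll measure the tongue end from its wood colour.

Run:
```python
from rk import *
f=grab_frame("wrist"); P=cloud(f); v=f["z_map"]>0; d=P[...,:2]-M; S=d@u; Y=d@V; im=f["img"].astype(int)
w=v&(im[...,0]-im[...,2]>35)&(S<45)&(S>-30)
for y in(-16,-13,9,12):
    k=w&(abs(Y-y)<1.2); e=k&(P[...,2]<25)&(P[...,2]>8); t=k&(abs(P[...,2]-30.5)<2)
    print(y,"end face s",np.median(S[e]) if e.sum()>5 else 0,e.sum(),"top from",np.percentile(S[t],[1,5]) if t.sum()>5 else 0)
g=w&(abs(P[...,2]-30)<3)
for a,b in((-48,-22),(24,50)):
    k=g&(Y>a)&(Y<b); print("guide top front s",np.percentile(S[k],[1,3]))
# knuckle points of the gripper near the guides
dk=v&(im.max(-1)<75)&(S>-40)&(abs(Y)<75)&(P[...,2]>20)&(P[...,2]<90)
for s in(-30,-20,-10,-4,2):
    k=dk&(abs(S-s)<3)
    if k.sum()>10: print("dark",s,"Y",np.percentile(Y[k],[2,98]),"z",np.percentile(P[...,2][k],[2,98]))
print(read_state()["t"])
```

```text
-16 end face s 12.978017863391123 47 top from [12.9 13.6]
-13 end face s 12.915072791512033 46 top from [13.  13.7]
9 end face s 12.989199796363563 47 top from [13.  13.8]
12 end face s 13.004810454971823 47 top from [13.  13.9]
guide top front s [0.4 1.8]
guide top front s [0.4 1.8]
dark -30 Y [-48.5  45.2] z [44.2 82. ]
dark -20 Y [-36.6  33.2] z [38.8 62.5]
dark -10 Y [-14.7  11.4] z [35.5 52.9]
dark -4 Y [-14.8  11.7] z [28.4 41.4]
dark 2 Y [-14.8  11.7] z [21.3 33.5]
17.5
```

```bash
python3 -m creep '[[[0.2,1,0],[0,0,0]],[[0.2,1.2,0],[0,0,0]],[[0.2,1.2,0],[0,0,0]]]';  python3 -m creep '[[[0.1,0.6,0],[0,0,0]],[[0.1,0.6,0],[0,0,0]]]'; python3 -m creep '[[[0.1,0.6,0],[0,0,0]],[[0.1,0.6,0],[0,0,0]]]'
```

```text
t: 17.8
eef_pos: [541.1, 110.0, 17.8]
eef_rot: [-179.9, -40.0, 81.2]
contact_force: [-0.3, 0.1, 0.6]
grip_width: 0.3
finger_force: 0.0
t: 18.0
eef_pos: [541.2, 110.5, 17.8]
eef_rot: [-179.9, -40.0, 81.2]
contact_force: [0.3, 0.2, -0.8]
grip_width: 0.1
finger_force: 0.1
t: 18.2
eef_pos: [541.2, 110.7, 17.7]
eef_rot: [-179.9, -39.9, 81.1]
contact_force: [-2.1, -3.9, 1.9]
grip_width: -0.2
finger_force: 2.0
```

The contact is met again at the same place, already solid, so the rack stayed against the stop. Retreat.

```bash
python3 -m creep '[[[-0.3,-2,0],[0,0,0]],[[-1,-8,1],[0,0,0]],[[-3,-20,5],[0,0,0]],[[-5,-35,20],[0,0,0]],[[-8,-52,42],[0,0,0]],[[-10,-68,65],[0,0,0]],[[-12,-80,85],[0,0,0]],[[-12,-80,90],[0,0,0]]]'
python3 - <<'E'
from rk import *
f=rk(); h=grab_frame("scene"); g=grab_frame("side"); w=masks_of(h,"rack")
save("j.png",np.hstack([cv2.resize(f["img"],(400,300)),cv2.resize(h["img"][110:260,240:440],(400,300))]))
P=cloud(f); v=f["z_map"]>0; d=P[...,:2]-M; S=d@u; Y=d@V; im=f["img"].astype(int)
t=v&(im[...,0]-im[...,2]>30)&(abs(Y+2)<16)&(S<45)&(S>-30)&(abs(P[...,2]-30.5)<2.5); print("tail",np.percentile(S[t],[1,5]))
print(read_state()["contact_force"])
E
```

```text
t: 19.0
eef_pos: [530.8, 29.3, 109.8]
eef_rot: [179.8, -40.0, 81.2]
contact_force: [-0.5, -0.0, -0.3]
grip_width: -0.0
finger_force: 0.0
tail s [12.5 12.7]
12 [-17.7  14.2]; 18 [-18.8  14.4]; 24 [-18.   14.6]; 30 [-18.1  14.7]; 
tail [12.6 13.5]
[-0.4 -0.  -0. ]
```

View pics/j.png

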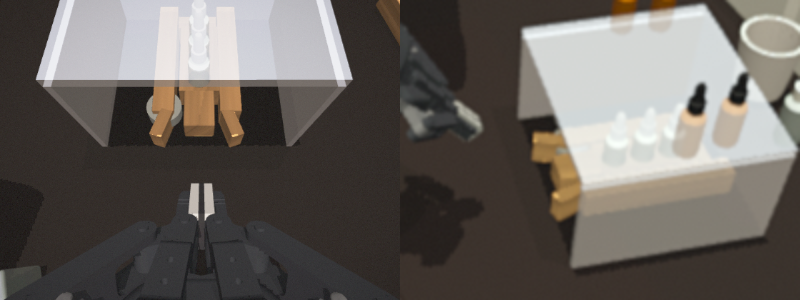

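The rack is home: tongue end 13 mm inside the mouth at (200,130), catch out behind the shoulder, three bottles upright, and the gripper is clear.

```bash
python3 -c "
from cell import *;print(sign_off())"
```

```text
the job is handed in; nothing more can be done
None
```

The rack is in the bay, past the catch and against the back stop with all three bottles standing. The gripper is clear and the job is handed in; the one risk is that the last push peaked near 30 N at the wrist, close to the 30 N rack-on-stand limit, and sign-off gave no verdict.

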